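# Isolate the reject box, open its guard and post the misprinted panel

## Task

The drying rack holds three printed panels; the one with the magenta smear is a misprint for the reject box. Turn the red isolator fully clockwise to its stop, which frees the black guard knob; turn that fully clockwise too, so that its magenta guard swings off the slot; then take the misprint in the gripper, push it down through the slot's sprung flap while still holding it (do not just drop it in) and let go, so that it ends inside the box. Leave both knobs turned, never force the guard, and leave the two good panels and everything else where they are.

Things in the scene. Friction and masses are not known exactly. Their poses are not given: they have to be found in the camera images.
- unit: Reject box, fixed, cream, 190 (x) x 260 (y) x 150 mm high; origin at the centre of its underside, z up; left or right of the middle, turned up to 0.3 rad. In its frame, mm: the y < 0 side is solid and carries the isolator knob at (-60, -65) on a yellow field and the guard knob at (15, -25); the y > 0 side is the hollow bin (floor 6 mm up, clear +x wall). A small loose tin stands near (65, -95).
- slot (a point): Centre of the slot mouth, level with the box top, at (15, 63, 150) of the box, axes as the box's. Slot 28 mm wide (x), 106 mm long (y), through a 5 mm top plate. 8 mm below its mouth a grey sprung flap closes it, hinged on the +x long edge; it gives way downwards to a push under 1 N and springs shut. While the guard is shut it covers the middle of the slot.
- flap (a joint): The sprung flap in rad: 0 shut, grows as it is pushed down, to 1.5.
- isolator (a joint): Red isolator, rad: 0 (on) to 1.57 (off, its stop), growing clockwise seen from above; starts anywhere from 0 to 0.3. Its flat red cam (radius 60 mm, up to 12 mm above the box top) blocks the guard's tail until it has turned past about 1.2 rad. Stiff (0.08 N m); stays where it is left.
- isolator_grip (a point): On the isolator's axis at the height to grip, 40 mm above the box top (190 mm above the table). The grip is an upright red bar 46 long x 16 wide x 42 mm high, its top 14 mm above this point; it turns with the knob. Its length is this point's x axis, so the fingers close along this point's y. At joint 0 the point's axes are the box's.
- guard (a joint): Guard knob, rad: 0 (shut, over the slot) to 1.57 (open, its stop), growing clockwise seen from above. Starts at 0 and moves only about 0.1 to 0.2 rad until the isolator is off; then turns against friction (0.08 N m) and stays where it is left. Once open it locks the isolator at off.
- guard_grip (a point): On the guard knob's axis, 40 mm above the box top, at the height to grip. Black upright bar 46 long x 16 wide x 42 mm high, top 14 mm above this point; its length is this point's y, so the fingers close along its x. A magenta guard plate (42 wide, reaching 105 mm from the axis along this point's +y, 6 to 12 mm above the box top) turns with it; at 1.57 it points to the box's +x, off the slot.
- rack: Drying rack, fixed: aluminium base 130 (x) x 200 (y) x 12 mm with green ribs along x up to 32 mm above the table; origin at the centre of its underside. On the other side of the middle from the box, turned up to 0.35 rad. Three panels stand on it between ribs at y = -66, 0 and +66 mm of its frame; which is where varies.
- reject_mid (a point): Centre of the misprinted panel: white plastic plate standing upright, 90 wide (its x) x 10 thick (its y) x 75 mm high (its z), with a broad magenta smear across both faces and a magenta stripe on its top edge. The fingers close on it along its y, near its upper edge. About 120 g. Its x (90 mm) must lie along the slot's y to pass.
- beacon_top (a point): Top of a fixed orange beacon on a post (radius 12 mm) at (80, 115) of the box, 90 mm above the box top, 240 mm above the table. Keep clear of it.
- good_a_mid (a point): Centre of a good panel, same size, white with teal print and a teal top edge. Stays in the rack.
- good_b_mid (a point): Centre of the other good panel, same as good_a_mid.
- solvent_mid (a point): Centre of a loose blue solvent bottle, radius 24, 190 mm tall, standing between the box and the rack.
- ink_jar_mid (a point): Centre of a loose magenta ink jar, radius 35, 80 mm tall.
- tin_mid (a point): Centre of a loose steel tin, radius 18, 45 mm tall, standing on the box top.
- tape_mid (a point): Centre of a loose roll of yellow tape, radius 45, 24 mm tall.
- mug_mid (a point): Centre of a loose blue mug, radius 38, 90 mm tall, with a handle.
- squeegee_mid (a point): A point on the axis of a loose aluminium squeegee 160 (x) x 28 x 56 mm tall lying in front, 18 mm above the table.
There are look-alikes about, which are no part of the job. Leave any blue or green look-alike of the part that bears reject_mid alone.

How it is judged:
By the outcome, as a careful person would: the job done as asked, in the order asked, and still so for the second after the job is handed in, with the robot touching nothing.
It also fails if it takes over 69 s, if anything falls off the work surface, if the arm or the gripper's body presses on something with over 40 N, if the wrist force passes 120 N, or if a joint passes its speed limit or range.

## Robot

A 6-joint arm with a two-finger parallel gripper is mounted at the origin on the work surface. World frame = base frame: x ahead of the robot, y to its left, z up, the work surface at z = 0. Lengths are in m, angles in rad, forces in N, time in s.
With the tool pointing down it reaches from about 0.25 to 0.8 m from the base axis. Payload 3.9 kg.
Tool frame: the origin (TCP) lies midway between the tips of the shut fingers; the grasp point (between the pads) lies 19 mm behind it (env.tcp_to_grasp is the distance from the TCP to the grasp point, in m); z points along the fingers, x is the direction in which the jaws open and shut, and the axes are right-handed (so a half turn about z gives the same grasp; the last joint's range is limited). The gripper opens to 85 mm and grips with 20 to 120 N. Pads are 22 mm wide; open, the fingers measure 114 mm over their backs; the gripper's body (76 mm by 85 mm) begins 54 mm behind the grasp point. The pads swing forward as they close: fully open they stand 13 mm farther back than shut.
Start: joints at [1.277, 0.26, -0.138, 1.173, 0, 1.571], TCP at [0.152, 0.502, 0.231] pointing down, gripper open.
Joint ranges: [-2.78, 2.78], [-0.83, 1.72], [-1.28, 1.37], [-1.9, 2.12], [-1.57, 1.48], [-3.14, 3.14]. Speed limits (rad/s): [2.57, 2.57, 3.14, 3.14, 3.14, 3.14].

## Interface

Orientations are given as [roll, pitch, yaw] about the fixed x, y, z axes, in that order (R = Rz(yaw) Ry(pitch) Rx(roll)).
In Python, from plant import env, sensors, camera gives the robot as it stands. The module is installed in compiled form; this text tells all that it offers. Calls block until the motion is done:
- env.move_to(position, orientation): joint-space move of the TCP to a pose.
- env.line_to(position, velocity=0.15, orientation=None): straight line of the TCP; orientation=None keeps the orientation; velocity is the mean speed in m/s.
- env.movej(angles): joint-space move.
- env.move_gripper(opening): finger opening in m; the grip force is fixed at half the most; returns when the fingers have stopped.
- env.pause(seconds).
- env.solve_ik(position, orientation): joint angles nearest the present ones, or None.
- sensors.sense(): the state.
- camera(name): name is "scene" or "top"; returns a dict with "color" (400x640x3 uint8, red, green, blue), "camera_matrix" (3x3 intrinsics, pixels), "dist" ([k1, k2, p1, p2, k3] as OpenCV has them; the pictures are not rectified), "R" (3x3) and "t" (3): a world point X has camera coordinates R X + t. Camera axes: x right, y down, z forward; pixel columns grow to the right and rows downward; lengths in m; the calibration is good to about 2 mm. A picture is of the moment at which its call begins. There is no depth.
A pose or a line that the arm cannot do raises env.PlanningError and nothing moves.
- env.close_job(): hands the job in, once; it reports no verdict.
The state is a dict: "t": time; "q": joint angles; "joint_velocities": joint speeds; "joint_efforts": joint torques, N m; "eef_pos": TCP position; "eef_rot": TCP orientation; "force": force on the tool from outside, world axes, zero at the start; "wrist_torque": the same for the moment, N m; "grip_width": finger opening in m.
Only numpy, scipy, OpenCV 4.12 (cv2) and the standard library are available. Lean on these libraries where they do the work, as an engineer would, in place of code of your own. Each camera call takes 0.05 s, during which the arm holds its last target. There are 200 camera calls.

## Working session

There is one attempt and no reset: what is moved stays moved. The work goes in short steps, each a Python script; the robot and the scene stay as the last script left them, time stands still between calls to the robot, and variables do not carry over. Pictures are saved under pics/ and viewed, about 8 in all and at most 12, crops included, and the job is handed in when it is done.

```bash
mkdir -p pics; python3 - <<'E'
from plant import env,sensors,camera
import cv2,pickle
d={}
for n in("scene","top"):
    c=camera(n);d[n]=c;cv2.imwrite(f"pics/{n}0.png",c["color"][:,:,::-1])
    print(n,c["camera_matrix"].tolist(),c["dist"],c["R"].tolist(),c["t"])
pickle.dump(d,open("cam0.pkl","wb"));print(sensors.sense())
E
```

```text
scene [[444.8969631941499, 0.0, 322.31189872184723], [0.0, 444.8969631941499, 197.02776730668836], [0.0, 0.0, 1.0]] [0.014034 0.       0.       0.       0.      ] [[-0.3077497836489838, 0.9514551225475637, 0.004818759384300768], [0.5050626929488776, 0.16765131699917357, -0.8466432023583903], [-0.8063508832110442, -0.25812048676236976, -0.5321391429488399]] [ 0.20821233 -0.11488015  1.72987474]
top [[386.0681971609349, 0.0, 319.29031664986354], [0.0, 386.0681971609349, 196.70536141313247], [0.0, 0.0, 1.0]] [-0.0839856  0.         0.         0.         0.       ] [[0.07903570611775432, -0.9968704081257046, 0.0016572754022643665], [-0.975104592158471, -0.07765533113531135, -0.2077033555283281], [0.20718202506474803, 0.014799964511989123, -0.9781904566803513]] [-0.07436661  0.56296615  1.02971601]
{'t': 0.1, 'q': array([ 1.27699460e+00,  2.60612746e-01, -1.39251363e-01,  1.17273482e+00,
       -2.13783113e-05,  1.57079244e+00]), 'joint_velocities': array([ 0.00046484, -0.00269095,  0.00225543, -0.00050473,  0.00077359,
        0.00191701]), 'joint_efforts': array([-3.58192692e-04, -4.06510234e+01,  2.54527760e+01,  1.00947311e-02,
       -5.62023388e-05, -1.45533608e-05]), 'eef_pos': array([0.1518595 , 0.50189536, 0.23054682]), 'eef_rot': array([3.14157128e+00, 1.80260458e-03, 1.27699849e+00]), 'force': array([-0.30802496,  0.40389816,  0.21602947]), 'wrist_torque': array([ 0.01881586,  0.05070673, -0.02211783]), 'grip_width': 0.08540360636030828}
```

View pics/scene0.png

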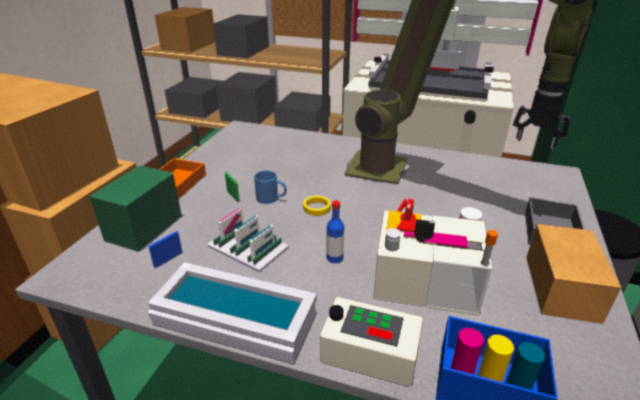

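View pics/top0.png

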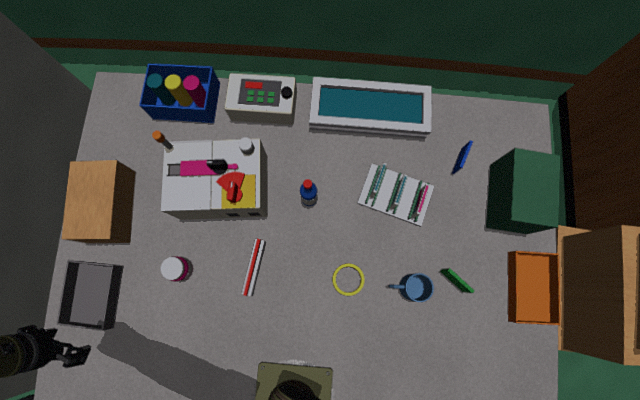

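Scene picture: box at about (430,260), with the rack at (248,240) and the misprint (magenta top) at (230,222). Top picture: box at (212,177), rack at (397,195), and the magenta-edged panel at (421,202). Look-alikes in the top picture: green panel (457,279), blue panel (462,157), and the teal good panels (376,185) and (397,193). By its description the misprint is the panel at (421,202). I'll check that in a close crop.

```bash
python3 - <<'E'
import pickle,cv2,numpy as np
d=pickle.load(open("cam0.pkl","rb"))
def crop(n,x,y,w,h,s):
    return cv2.resize(d[n]["color"][y:y+h,x:x+w,::-1],None,fx=s,fy=s,interpolation=cv2.INTER_CUBIC)
a=crop("top",150,125,125,100,6);cv2.imwrite("pics/boxtop.png",a)
b=np.vstack([crop("top",350,155,100,75,4),crop("scene",200,200,100,75,4)])
c=crop("scene",370,190,130,125,3)
c=np.vstack([c,np.zeros((600-c.shape[0],c.shape[1],3),np.uint8)])
cv2.imwrite("pics/rack.png",np.hstack([b,c]))
E
```

```text
(no output)
```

View pics/boxtop.png

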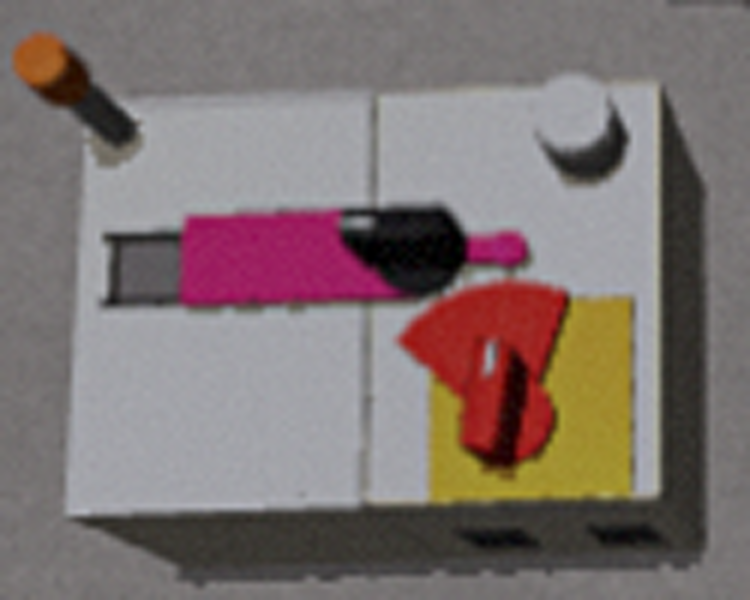

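View pics/rack.png

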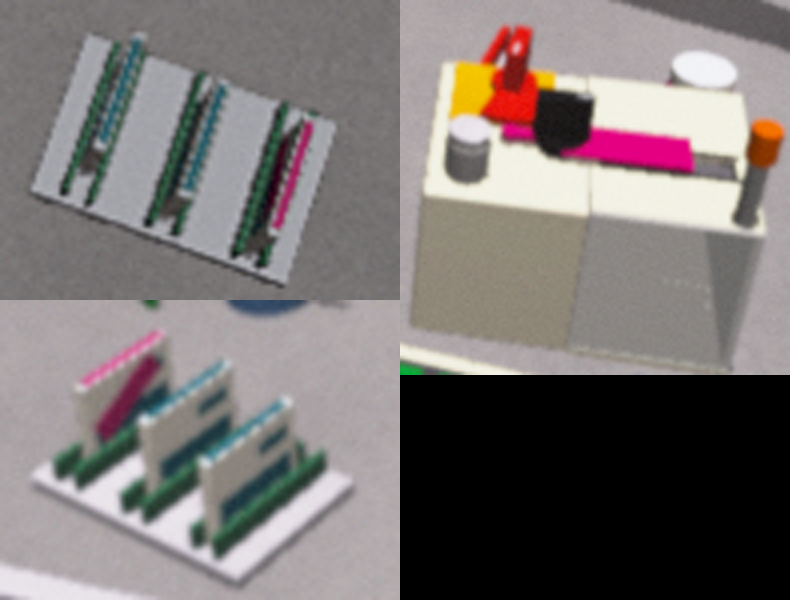

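The close crop confirms the choice: in the rack, the panel at the −y end has the magenta top stripe (crop (310,122)–(275,230)) and a magenta smear, and the other two are teal. The guard is shut over the slot. The isolator bar is near (490,395) of the box crop and turned slightly clockwise. Next I'll fit the poses.

```bash
cat > h.py <<'E'
import numpy as np,cv2,pickle
from scipy.optimize import least_squares
def proj(c,X):
    return cv2.projectPoints(np.float64(X).reshape(-1,1,3),cv2.Rodrigues(c["R"])[0],c["t"],c["camera_matrix"],c["dist"])[0].reshape(-1,2)
def Rz(a): return np.array([[np.cos(a),-np.sin(a),0],[np.sin(a),np.cos(a),0],[0,0,1]])
def place(p,X): return np.float64(X)@Rz(p[2]).T+[p[0],p[1],0]
def fit(obs,p0):  # obs: list of (cam, X_local(mm), pixel)
    f=lambda p: np.concatenate([proj(c,place(p,np.array(X)/1e3))[0]-u for c,X,u in obs])
    r=least_squares(f,p0,loss="soft_l1"); return r.x,f(r.x).reshape(-1,2)
E
cat > fit.py <<'E'
from h import *
d=pickle.load(open("cam0.pkl","rb"));T,S=d["top"],d["scene"]
up=lambda u,v,s,x,y:np.array([(u+.5)/s-.5+x,(v+.5)/s-.5+y])
tb=lambda u,v:up(u,v,6,150,125)
sb=lambda u,v:up(u-400,v,3,370,190)
tr=lambda u,v:up(u,v,4,350,155)
sr=lambda u,v:up(u,v-300,4,200,200)
box,r=fit([(T,(95,-130,150),tb(658,85)),(T,(-95,-130,150),tb(658,498)),(T,(-95,130,150),tb(68,513)),(T,(95,130,150),tb(85,97)),
 (T,(29,116,150),tb(105,233)),(T,(1,116,150),tb(105,303)),
 (S,(-95,-130,150),sb(443,63)),(S,(95,-130,150),sb(425,190)),(S,(95,130,150),sb(763,235)),(S,(-95,130,150),sb(742,95))],[.55,.25,0])
print("box",box);print(r.round(1).tolist())
rack,r=fit([(T,(65,100,12),tr(88,35)),(T,(65,-100,12),tr(335,118)),(T,(-65,-100,12),tr(285,281)),(T,(-65,100,12),tr(33,187)),
 (S,(65,100,12),sr(240,578)),(S,(65,-100,12),sr(33,474)),(S,(-65,100,12),sr(352,481))],[.5,-.2,-.2])
print("rack",rack);print(r.round(1).tolist())
# misprint's top edge, ends triangulated
ends=[]
for a,b in((tr(310,122),sr(78,388)),(tr(275,230),sr(163,333))):
    x=least_squares(lambda X:np.concatenate([proj(T,X)[0]-a,proj(S,X)[0]-b]),[.5,-.2,.09]);ends.append(x.x);print("end",x.x.round(4),x.fun.round(1))
e=np.array(ends);print("len",np.linalg.norm(e[0]-e[1]),"yaw",np.arctan2(*(e[0]-e[1])[[1,0]]),"mid in rack",(Rz(-rack[2])@(e.mean(0)-[rack[0],rack[1],0])))
print("rack nominal",place(rack,[0,-.066,.0]))
pickle.dump((box,rack,e),open("fit.pkl","wb"))
# overlays
def poly(img,c,P,off,s,col):
    q=((proj(c,P)+.5-off)*s-.5).astype(int); cv2.polylines(img,[q],True,col,1)
def bar(cx,cy,a): 
    return lambda z:np.array([[cx,cy,z]])+np.array([[.023,.008,0],[.023,-.008,0],[-.023,-.008,0],[-.023,.008,0]])@Rz(a).T
outs=[]
for n,c,off,w,h,s in(("t",T,(170,140),90,75,6),("s",S,(370,190),60,50,8)):
  img0=cv2.resize(c["color"][off[1]:off[1]+h,off[0]:off[0]+w,::-1],None,fx=s,fy=s,interpolation=cv2.INTER_CUBIC)
  for th in([0.1,.25] if n=="t" else [0.1]):
    img=img0.copy()
    b=bar(-.060,-.065,-th)
    for z,col in((.204,(255,255,255)),(.162,(255,255,0))): poly(img,c,place(box,b(z)),off,s,col)
    g=bar(.015,-.025,np.pi/2)
    poly(img,c,place(box,g(.204)),off,s,(0,255,0))
    poly(img,c,place(box,[[.029,.116,.15],[.029,.01,.15],[.001,.01,.15],[.001,.116,.15]]),off,s,(0,255,0))
    poly(img,c,place(box,[[.095,.130,.15],[.095,-.13,.15],[-.095,-.13,.15],[-.095,.13,.15]]),off,s,(0,255,0))
    outs.append(img)
a=[cv2.resize(o[60:,200:],None,fx=1.1,fy=1.1)[:300] for o in outs[:2]]
a=np.hstack(a); b=outs[2][:300]; W=max(a.shape[1],b.shape[1])
pad=lambda i:np.pad(i,((0,0),(0,W-i.shape[1]),(0,0)))
o=np.vstack([pad(a),pad(b)]);print(o.shape);cv2.imwrite("pics/ov.png",o)
E
python3 fit.py
```

```text
box [0.58713581 0.26010005 0.1084994 ]
[[0.3, -0.9], [-0.0, 0.1], [-1.1, 0.4], [0.3, 0.4], [0.5, 1.0], [-0.1, -0.5], [-0.0, -1.0], [-1.1, 0.3], [1.3, 0.8], [0.0, -0.1]]
rack [ 0.60509805 -0.25344573 -0.27349797]
[[-0.9, -1.0], [0.5, 0.6], [0.3, 0.5], [-1.2, 0.8], [-0.6, 0.3], [-1.3, 0.8], [0.5, -0.2]]
end [ 0.6186 -0.3278  0.0853] [ 0.2 -0.1  0.3  0.1]
end [ 0.5391 -0.3028  0.0881] [-0.4  0.1 -0.4 -0.1]
len 0.08343526007829258 yaw -0.30471394563027254 mid in rack [-0.00855541 -0.06664652  0.08671168]
rack nominal [ 0.58727138 -0.31699264  0.        ]
(600, 748, 3)
```

View pics/ov.png

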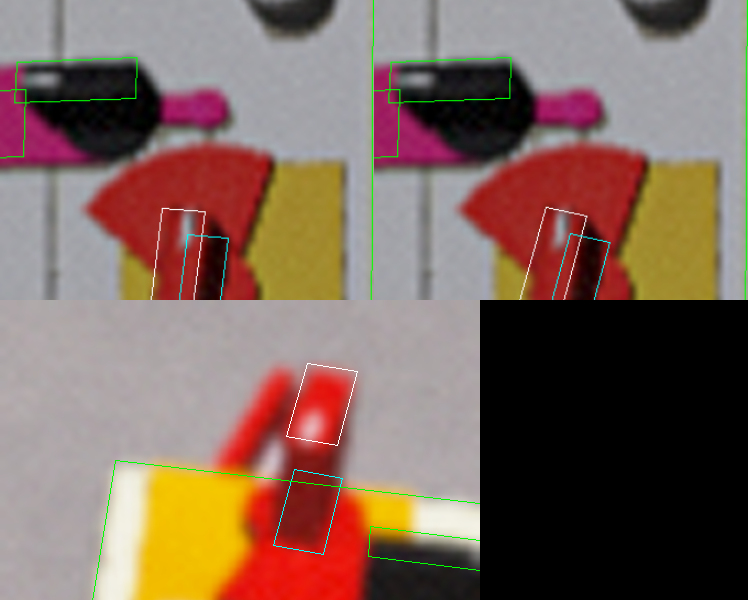

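Overlay: the box, slot and knob outlines sit on the picture to within 1–2 px, and the isolator is at about 0.12 rad. Now the isolator.

```bash
cat > k.py <<'E'
from h import *
from plant import env,sensors,camera
box,rack,e=pickle.load(open("fit.pkl","rb"));e=np.array(e)
B=lambda x,y,z:place(box,[x/1e3,y/1e3,z/1e3])
D=lambda yaw:[np.pi,0,yaw]
def wrap(a): return (a+np.pi)%(2*np.pi)-np.pi
def st(tag=""):
    s=sensors.sense();print(tag,"t%.1f"%s["t"],"p",s["eef_pos"].round(4),"yaw %.3f"%s["eef_rot"][2],"F",s["force"].round(1),"M",s["wrist_torque"].round(2),"w %.4f"%s["grip_width"],"q6 %.2f"%s["q"][5]);return s
def turn_to(p,yaw_end,over,lim=0.4):
    """turn clockwise about the tool axis at p to yaw_end, then in small steps on to the stop"""
    y=sensors.sense()["eef_rot"][2]; base=None
    goals=list(np.linspace(y,yaw_end+.12,4)[1:])+list(np.arange(yaw_end+.08,yaw_end-over-1e-6,-.04))
    for g in goals:
        env.move_to(p,D(g)); s=st("turn %.3f"%g); m=s["wrist_torque"][2]
        if abs(m)>lim: print("stop felt");break
E
python3 - <<'E'
from k import *
yb=box[2]; p=B(-60,-65,171); y0=yb+np.pi/2-.12
print(p,y0,[env.solve_ik(p,D(y)) for y in(y0,yb)])
env.move_to([p[0],p[1],.27],D(y0)); st("above")
env.move_gripper(.05)
env.line_to(p,.12); st("down")
env.move_gripper(.0); st("grip")
E
```

```text
[0.53452726 0.18898507 0.171     ] 1.5592957251813795 [array([ 0.33983881,  0.36211748, -0.15014877,  1.05853008,  0.        ,
        0.35133941]), array([ 0.33983881,  0.36211748, -0.15014877,  1.05853008,  0.        ,
        1.80213574])]
above t1.9 p [0.5341 0.1897 0.2699] yaw 1.560 F [-0.4  0.4 -0. ] M [ 0.01 -0.   -0.03] w 0.0854 q6 0.35
down t3.3 p [0.5351 0.1892 0.1718] yaw 1.559 F [-0.3  1.1  0. ] M [-0.03 -0.    0.04] w 0.0500 q6 0.35
grip t3.7 p [0.5351 0.1881 0.172 ] yaw 1.559 F [-0.4 -4.6  5.1] M [-0.86  0.11  0.02] w 0.0151 q6 0.35
```

```bash
python3 - <<'E'
from k import *
p=B(-60,-65,171)+[0,-.001,0]
turn_to(p,box[2],.06)
E
```

```text
turn 1.115 t4.2 p [0.5352 0.1885 0.172 ] yaw 1.117 F [ 0.4 -1.   5.9] M [-0.22  0.07 -0.08] w 0.0153 q6 0.79
turn 0.672 t4.7 p [0.5355 0.1889 0.172 ] yaw 0.676 F [0.7 0.8 5.6] M [-0.04 -0.01 -0.04] w 0.0152 q6 1.23
turn 0.228 t5.2 p [0.536  0.1891 0.172 ] yaw 0.234 F [1.7 1.3 3.9] M [ 0.22 -0.28 -0.05] w 0.0153 q6 1.68
turn 0.188 t5.5 p [0.536  0.1891 0.172 ] yaw 0.194 F [2.4 2.3 6.1] M [ 0.15 -0.3  -0.06] w 0.0153 q6 1.72
turn 0.148 t5.7 p [0.536  0.1891 0.172 ] yaw 0.154 F [2.4 1.8 5.2] M [ 0.22 -0.33 -0.03] w 0.0150 q6 1.76
turn 0.108 t6.0 p [0.5361 0.1892 0.172 ] yaw 0.114 F [2.3 2.4 4.8] M [ 0.31 -0.36  0.14] w 0.0153 q6 1.80
turn 0.068 t6.2 p [0.536  0.1894 0.172 ] yaw 0.078 F [2.  2.4 5.7] M [ 0.29 -0.43  1.32] w 0.0153 q6 1.83
stop felt
```

```bash
sed -i 's/y=sensors.sense()\["eef_rot"\]\[2\]/y=yaw_end+wrap(sensors.sense()["eef_rot"][2]-yaw_end)/' k.py
sed -i 's/^B=/box=box+[.001,0,0]\nB=/' k.py
python3 - <<'E'
from k import *
env.move_gripper(.045)
q=sensors.sense()["eef_pos"]
env.line_to([q[0],q[1],.235],.15)
c=camera("top");cv2.imwrite("pics/a_raw.png",c["color"][:,:,::-1])
p=B(15,-25,171); y0=box[2]+np.pi-.0
env.move_to([p[0],p[1],.235],D(y0)); st("above guard")
env.line_to(p,.12); st("down")
env.move_gripper(0); st("grip")
E
```

```text
above guard t9.9 p [0.6057 0.2368 0.2349] yaw -3.033 F [ 0.6 -0.5  0.5] M [-0.04  0.    0.03] w 0.0450 q6 -1.31
down t10.6 p [0.6061 0.237  0.1716] yaw -3.033 F [-0.2  0.   1.1] M [ 0.03  0.01 -0.01] w 0.0450 q6 -1.31
grip t10.9 p [0.6062 0.2371 0.1723] yaw -3.033 F [-1.5 -0.7  5.5] M [-0.03  0.24 -0.01] w 0.0152 q6 -1.31
```

```bash
python3 - <<'E'
from k import *
p=B(15,-25,171); ye=box[2]+np.pi/2
goals=[ye+1.57-x for x in list(np.arange(.1,.45,.07))+[.8,1.15,1.45,1.49,1.52,1.54,1.56,1.58,1.60,1.62,1.64]]
for g in goals:
    env.move_to(p,D(g)); s=st("turn %.3f"%(ye+1.57-g)); 
    if abs(s["wrist_torque"][2])>.3: print("stop felt");break
E
```

```text
turn 0.100 t11.2 p [0.6063 0.2371 0.1723] yaw -3.134 F [-0.7 -0.5  5.5] M [-0.03  0.21 -0.11] w 0.0155 q6 -1.21
turn 0.170 t11.4 p [0.6064 0.2371 0.1723] yaw 3.079 F [-0.2 -0.4  4.9] M [-0.05  0.2  -0.14] w 0.0152 q6 -1.14
turn 0.240 t11.7 p [0.6064 0.2371 0.1723] yaw 3.009 F [-1.8 -0.8  4.5] M [-0.07  0.17 -0.  ] w 0.0155 q6 -1.07
turn 0.310 t11.9 p [0.6064 0.2371 0.1723] yaw 2.939 F [-0.8 -0.5  5.3] M [-0.05  0.19 -0.1 ] w 0.0154 q6 -1.00
turn 0.380 t12.2 p [0.6065 0.2371 0.1723] yaw 2.869 F [-0.5 -0.   5.4] M [-0.09  0.15 -0.09] w 0.0154 q6 -0.93
turn 0.800 t12.7 p [0.6069 0.2369 0.1723] yaw 2.450 F [ 0.9 -0.7  4.6] M [-0.15  0.02 -0.06] w 0.0147 q6 -0.51
turn 1.150 t13.1 p [0.6071 0.2366 0.1723] yaw 2.100 F [ 1.2 -1.8  5. ] M [-0.3  -0.04 -0.05] w 0.0154 q6 -0.16
turn 1.450 t13.5 p [0.6072 0.2364 0.1723] yaw 1.800 F [ 0.6 -1.8  5.1] M [-0.43 -0.04 -0.06] w 0.0153 q6 0.14
turn 1.490 t13.7 p [0.6072 0.2363 0.1723] yaw 1.760 F [ 1.  -1.8  5.4] M [-0.44 -0.06 -0.04] w 0.0151 q6 0.18
turn 1.520 t14.0 p [0.6072 0.2363 0.1723] yaw 1.730 F [ 0.5 -2.2  5.8] M [-0.5  -0.11 -0.06] w 0.0154 q6 0.21
turn 1.540 t14.2 p [0.6072 0.2363 0.1723] yaw 1.710 F [ 2.2 -1.4  5.1] M [-0.42 -0.07 -0.1 ] w 0.0149 q6 0.23
turn 1.560 t14.5 p [0.6072 0.2363 0.1723] yaw 1.690 F [ 1.8 -2.3  5.1] M [-0.49 -0.11 -0.  ] w 0.0148 q6 0.25
turn 1.580 t14.7 p [0.6072 0.2363 0.1723] yaw 1.672 F [ 1.4 -1.2  5.3] M [-0.53 -0.09  0.63] w 0.0149 q6 0.27
stop felt
```

```bash
python3 - <<'E'
from k import *
env.move_gripper(.045)
q=sensors.sense()["eef_pos"]
env.line_to([q[0],q[1],.29],.2)
g=place(rack,[-.005,-.0664,0]); yp=-.285+np.pi/2
env.move_to([g[0],g[1],.25],D(yp)); st("above rack")
c=[camera(n)["color"][:,:,::-1] for n in("top","scene")]
a=cv2.resize(c[0][125:225,150:275],None,fx=4,fy=4,interpolation=cv2.INTER_CUBIC)
cv2.imwrite("pics/guard.png",a)
env.line_to([g[0],g[1],.11],.25); env.line_to([g[0],g[1],.061],.08); st("down")
c=[camera(n)["color"][:,:,::-1] for n in("top","scene")]
b=cv2.resize(c[1][180:280,190:310],None,fx=3,fy=3,interpolation=cv2.INTER_CUBIC)
b=np.pad(b,((0,100),(0,0),(0,0)));b=b[:400,:300]
cv2.imwrite("pics/guard.png",np.hstack([a,b]))
E
```

```text
above rack t17.9 p [ 0.5829 -0.315   0.2501] yaw 1.287 F [-0.8  0.1 -0.4] M [ 0.    0.02 -0.02] w 0.0448 q6 -0.21
down t19.4 p [ 0.5827 -0.3162  0.0614] yaw 1.286 F [ 0.8  0.2 -0.1] M [-0.03  0.01 -0.03] w 0.0447 q6 -0.21
```

View pics/guard.png

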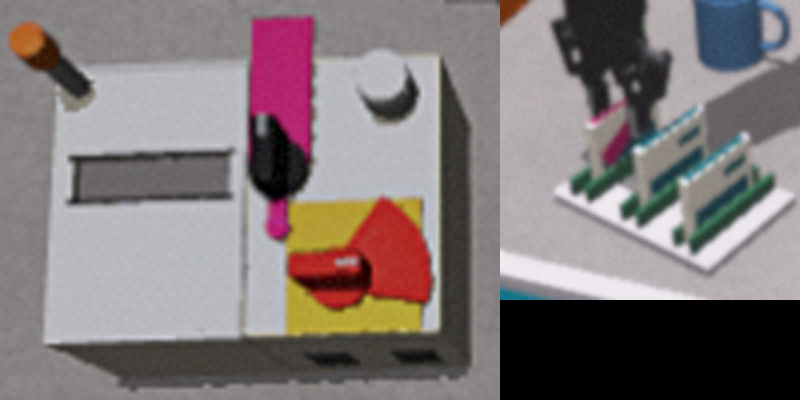

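The guard is open toward +x and the whole slot is clear (crop (72,155)–(232,200)). The isolator bar lies along the box's y, the tin hasn't moved, and the fingers straddle the magenta-topped panel. Next: grip, lift, look.

```bash
python3 - <<'E'
from k import *
env.move_gripper(0); s=st("grip")
q=s["eef_pos"]; env.line_to([q[0],q[1],.13],.08); env.line_to([q[0],q[1],.36],.25); st("lifted")
# slot from its visible corners
T=pickle.load(open("cam0.pkl","rb"))["top"]
up=lambda u,v:np.array([(u+.5)/4-.5+150,(v+.5)/4-.5+125])
b2,r=fit([(T,(29,116,150),up(72,155)),(T,(29,10,150),up(232,150)),(T,(1,10,150),up(230,197)),(T,(1,116,150),up(72,203))],box)
print("slot-fit",b2,r.round(1).tolist(),"centres",B(15,63,150),place(b2,[.015,.063,.15]))
p=B(15,63,150)
env.move_to([p[0],p[1],.34],D(box[2])); st("over slot")
for n in("top","scene"):
    c=camera(n);pickle.dump(c,open(f"c_{n}.pkl","wb"))
t=pickle.load(open("c_top.pkl","rb"));s=pickle.load(open("c_scene.pkl","rb"))
a=cv2.resize(t["color"][110:235,140:270,::-1],None,fx=3,fy=3,interpolation=cv2.INTER_CUBIC)
b=cv2.resize(s["color"][150:275,365:500,::-1],None,fx=3,fy=3,interpolation=cv2.INTER_CUBIC)
cv2.imwrite("pics/over.png",np.hstack([a,b]))
E
```

```text
grip t19.9 p [ 0.5827 -0.3162  0.0616] yaw 1.286 F [0.2 0.7 2.8] M [ 0.07 -0.02  0.03] w 0.0091 q6 -0.21
lifted t22.0 p [ 0.5824 -0.316   0.3586] yaw 1.286 F [ 0.3 -0.  -1. ] M [ 0.03 -0.03 -0.01] w 0.0091 q6 -0.21
slot-fit [0.58795822 0.25870666 0.11360524] [[0.5, 1.0], [-0.3, 0.7], [-0.1, -0.8], [-0.0, -0.9]] centres [0.59622555 0.32435389 0.15      ] [0.59571979 0.32300097 0.15      ]
over slot t24.3 p [0.5966 0.3236 0.34  ] yaw 0.108 F [ 0.7 -1.2 -1.9] M [-0.06  0.05 -0.02] w 0.0089 q6 1.96
```

View pics/over.png

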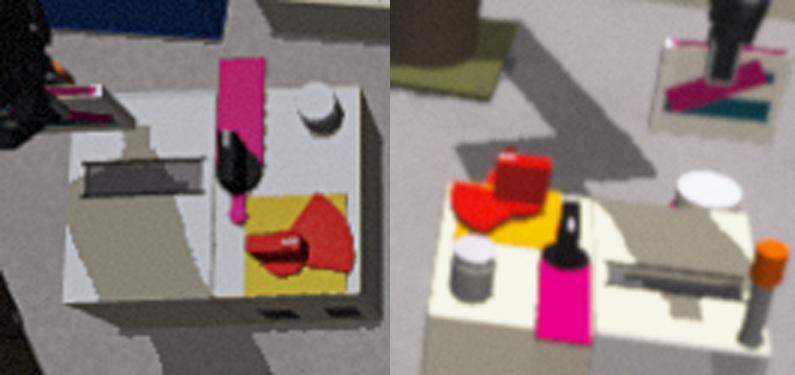

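The panel hangs level in the jaws (scene crop (653,127)–(775,140) is its lower edge) and the slot is open below it. I'll measure how far it sits off-centre in the grip before lowering.

```bash
python3 - <<'E'
from k import *
S=pickle.load(open("c_scene.pkl","rb"))
up=lambda u,v:np.array([(u-390+.5)/3-.5+365,(v+.5)/3-.5+150])
tcp=sensors.sense()["eef_pos"]
pts=[((-1,0),up(653,127)),((1,0),up(774,140)),((-1,1),up(667,40)),((1,1),up(788,44))]
def f(x):
    P=[tcp*[1,1,0]+Rz(box[2])@[.005,x[0]+a*.045,x[1]+b*.075] for (a,b),_ in pts]
    return (proj(S,P)-[u for _,u in pts]).ravel()
r=least_squares(f,[0,.29],loss="soft_l1");print("offset y, bottom z",r.x,f(r.x).reshape(-1,2).round(1).tolist())
E
```

```text
offset y, bottom z [0.00367419 0.29603165] [[-1.2, -0.2], [0.1, -0.1], [-0.3, -0.6], [2.7, 2.2]]
```

```bash
python3 - <<'E'
from k import *
p=B(15,59,150)
env.line_to([p[0],p[1],.215],.2); s=st("near")
for z in(.198,.190,.182,.174,.166,.160,.155):
    env.line_to([p[0],p[1],z],.06); s=st("z%.3f"%z)
    if np.abs(s["force"]).max()>8: print("resist");break
for n in("top","scene"): pickle.dump(camera(n),open(f"c_{n}.pkl","wb"))
t=pickle.load(open("c_top.pkl","rb"));s=pickle.load(open("c_scene.pkl","rb"))
a=cv2.resize(t["color"][110:235,140:270,::-1],None,fx=3,fy=3,interpolation=cv2.INTER_CUBIC)
b=cv2.resize(s["color"][190:315,365:500,::-1],None,fx=3,fy=3,interpolation=cv2.INTER_CUBIC)
cv2.imwrite("pics/in.png",np.hstack([a,b]))
E
```

```text
near t25.2 p [0.5973 0.3205 0.2162] yaw 0.108 F [ 0.9  0.3 -1. ] M [ 0.08  0.   -0.07] w 0.0090 q6 1.96
z0.198 t25.6 p [0.5964 0.3202 0.1976] yaw 0.109 F [-0.5  0.5 -0.7] M [ 0.01 -0.01  0.03] w 0.0089 q6 1.96
z0.190 t25.9 p [0.5962 0.3202 0.1894] yaw 0.109 F [-1.3  0.1 -0.4] M [-0.01  0.06  0.  ] w 0.0092 q6 1.96
z0.182 t26.2 p [0.5961 0.3202 0.1812] yaw 0.109 F [-0.9  0.9 -1.8] M [-0.05  0.21  0.01] w 0.0092 q6 1.96
z0.174 t26.5 p [0.5962 0.3201 0.1732] yaw 0.109 F [-0.8 -0.2 -1.1] M [-0.06  0.1   0.05] w 0.0088 q6 1.96
z0.166 t26.8 p [0.5962 0.3201 0.1652] yaw 0.109 F [-0.2 -0.4 -1.8] M [-0.03  0.14  0.01] w 0.0088 q6 1.95
z0.160 t27.0 p [0.5963 0.3202 0.1594] yaw 0.108 F [-1.1 -0.5 -1.7] M [-0.02  0.11  0.04] w 0.0087 q6 1.96
z0.155 t27.3 p [0.5964 0.3202 0.1545] yaw 0.109 F [-0.9 -0.9 -0.9] M [-0.06  0.14  0.02] w 0.0086 q6 1.96
```

View pics/in.png

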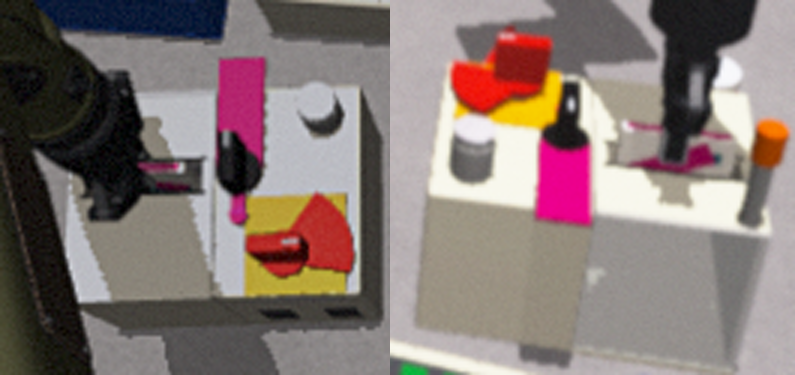

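The panel is in the slot and the flap has given way with no resistance (scene crop (618,125)–(735,165)). The jaws are clear of the beacon. Releasing now.

```bash
python3 - <<'E'
from k import *
env.move_gripper(.035); env.pause(.3); st("rel")
q=sensors.sense()["eef_pos"]
env.line_to([q[0],q[1],.30],.15); 
env.move_to([.40,.0,.35],D(0.)); env.pause(.3); st("away")
for n in("top","scene"): pickle.dump(camera(n),open(f"c_{n}.pkl","wb"))
t=pickle.load(open("c_top.pkl","rb"));s=pickle.load(open("c_scene.pkl","rb"))
a=cv2.resize(t["color"][110:235,140:270,::-1],None,fx=3,fy=3,interpolation=cv2.INTER_CUBIC)
b=cv2.resize(s["color"][190:315,365:500,::-1],None,fx=3,fy=3,interpolation=cv2.INTER_CUBIC)
c=cv2.resize(s["color"][120:310,130:430,::-1],None,fx=1.18,fy=1.18)
c=np.pad(c,((0,0),(0,a.shape[1]+b.shape[1]-c.shape[1]),(0,0)))
c[:220,400:]=cv2.resize(t["color"][140:320,150:480,::-1],(c.shape[1]-400,220))[:, :]
cv2.imwrite("pics/end.png",np.vstack([np.hstack([a,b]),c]))
E
```

```text
rel t28.0 p [0.5967 0.3204 0.155 ] yaw 0.109 F [-0.2  0.3  0.6] M [-0.   -0.01  0.04] w 0.0351 q6 1.96
away t30.9 p [4.005e-01 4.000e-04 3.497e-01] yaw 0.001 F [-0.3 -0.6  0.3] M [ 0.04  0.   -0.02] w 0.0349 q6 1.57
```

View pics/end.png

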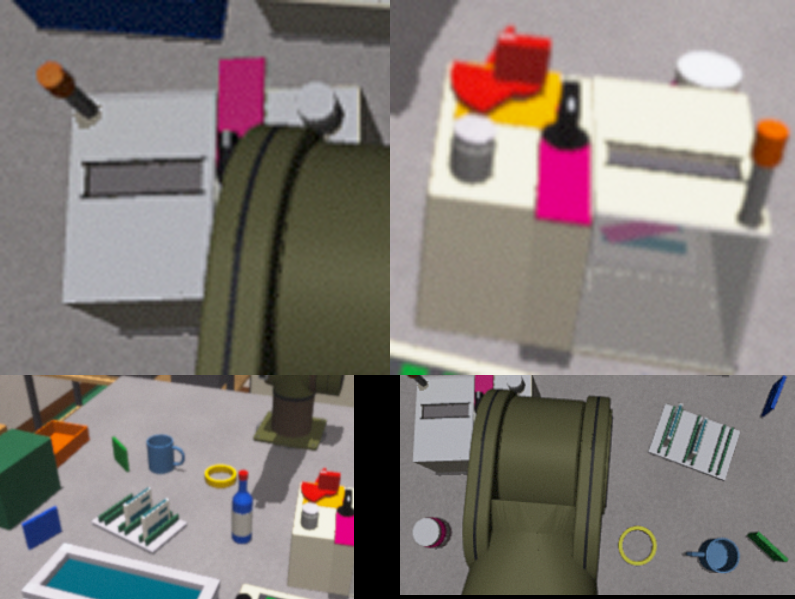

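The flap looks shut and the panel shows through the clear wall (crop (600–690, 220–250)). Before handing in, I'll check that it really stands on the bin floor.

```bash
python3 - <<'E'
from k import *
S=pickle.load(open("c_scene.pkl","rb"))
f=lambda P:((proj(S,P)-[365,190])*3+[390,0]).astype(int).tolist()
for x in(15,-40,-70): print(x,"bottom/top corners",f([B(x,18,6),B(x,108,6),B(x,18,81),B(x,108,81)]))
print("floor edges",f([B(-90,5,6),B(-90,125,6),B(90,5,6),B(90,125,6)]))
c=camera("scene")["color"];o=np.int32(S["color"]);print("moving diff",np.abs(o-c)[230:300,430:500].max())
b=cv2.resize(c[250:315,425:500,::-1],None,fx=8,fy=8,interpolation=cv2.INTER_CUBIC);b=cv2.convertScaleAbs(b,alpha=1.8,beta=-120)
cv2.imwrite("pics/bin.png",b)
E
```

```text
15 bottom/top corners [[592, 284], [699, 299], [604, 218], [715, 233]]
-40 bottom/top corners [[592, 243], [694, 257], [603, 178], [710, 192]]
-70 bottom/top corners [[592, 221], [692, 235], [603, 157], [707, 170]]
floor edges [[578, 206], [710, 223], [576, 343], [727, 366]]
moving diff 12
```

View pics/bin.png

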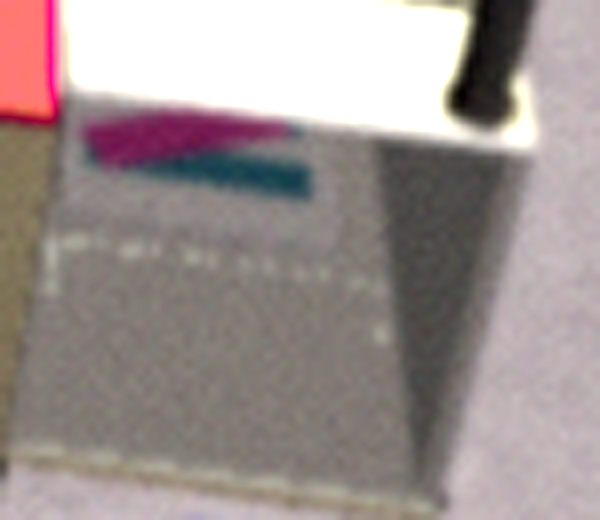

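```bash
python3 - <<'E'
from k import *
st("end"); env.close_job()
E
```

```text
end t31.0 p [4.002e-01 2.000e-04 3.499e-01] yaw 0.000 F [-0.3  0.2 -0.4] M [-0.04 -0.02  0.05] w 0.0348 q6 1.57
the job is handed in; nothing more can be done
```

The misprint is inside the reject box, and I handed the job in at about 31 s of the 69 s allowed.

**What I did**
- I turned the red isolator clockwise until I felt its stop, at a brief 1.3 N m.
- I then turned the guard knob clockwise to its stop. It moved freely until a 0.63 N m rise at the stop, so the guard was not forced.
- I took the magenta-striped panel from the −y end of the rack and pushed it down through the flap while holding it. The wrist force stayed under 2 N. I let go with the fingertips about 5 mm above the box top.

**Last checks**
- **Panel:** it shows through the clear wall at rest. Its lower edge fits a panel standing on the bin floor, about 30 mm to the −x side of the slot line. That comes from one blurry crop, so the exact pose is approximate.
- **Box:** the flap is shut, the guard is off the slot and both knobs are still turned.
- **Everything else:** the two good panels, the bottle, jar, tin, tape and mug, and the green and blue look-alikes look unmoved. The arm hid the squeegee in the last top picture; no planned move came near it.
- **Disagreements:** the camera fits differed from the knob axes and from each other by about 1 to 2 mm. The held panel measured about 4 mm off-centre in the grip, and I corrected for that before inserting it.

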